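# Clear the soldering station

## Robot

A 6-joint arm with a two-finger parallel gripper is mounted at the origin on the work surface. World frame = base frame: x ahead of the robot, y to its left, z up, the work surface at z = 0. Lengths are in m, angles in rad, forces in N, time in s.
With the tool pointing down it reaches from about 0.35 to 0.725 m from the base axis. Payload 4.3 kg.
Tool frame: the origin (TCP) lies at the very end of the fingers, on their centre line; the grasp point (between the pads) lies behind it (grip_point_offset is the z of the grasp point in the tool frame, in m); z points along the fingers, y is the line along which they close (so a half turn about z gives the same grasp; the last joint's range is limited). The gripper opens to 85 mm and grips with 20 to 120 N. Pads are 22 mm wide; open, the fingers measure 114 mm over their backs; the gripper's body (76 mm by 85 mm) begins 54 mm behind the grasp point. The pads swing forward as they close: fully open they stand 13 mm farther back than shut.
Start: joints at [1.239, 0.377, 0.081, 1.274, 0, 1.46], TCP at [0.126, 0.561, 0.231] pointing down, gripper open.
Joint ranges: [-2.72, 2.72], [-0.84, 1.66], [-1.02, 1.22], [-1.77, 2.12], [-1.37, 1.28], [-3.14, 3.14]. Speed limits (rad/s): [2.57, 2.57, 3.14, 3.14, 3.14, 3.14].

## Interface

Orientations are given as [roll, pitch, yaw] about the fixed x, y, z axes, in that order (R = Rz(yaw) Ry(pitch) Rx(roll)).
In Python, from bench import * gives the robot as it stands. Calls block until the motion is done:
- move_to(position, orientation): joint-space move of the TCP to a pose.
- servo_line(position, ori=None, vel=0.15): straight line of the TCP; ori=None keeps the orientation; vel is the mean speed in m/s.
- set_joints(angles): joint-space move.
- command_gripper(opening): finger opening in m; the grip force is fixed at half the most; returns when the fingers have stopped.
- hold(seconds).
- solve_ik(position, orientation): joint angles nearest the present ones, or None.
- observe(): the state.
- snapshot(name): name is "scene" or "top"; returns a dict with "color" (420x560x3 uint8, red, green, blue), "range_z" (420x560 float32, m along the optical axis (not along the pixel's ray), 0 where there is no reading), "fx", "fy", "cx", "cy" (pixels), "k1" (the pictures are not rectified: a ray, as slopes to the right and down, at radius r is drawn at 1 + k1 r^2 times it, then the intrinsics apply), "origin" and "attitude" of the camera in the world. Camera axes: x right, y down, z forward; pixel columns grow to the right and rows downward; lengths in m; the calibration is good to about 2 mm. A picture is of the moment at which its call begins.
A pose or a line that the arm cannot do raises MotionError and nothing moves.
- close_job(): hands the job in; it is judged then, once.
Trained networks look in the newest picture that a camera, given by its name, has taken for a name from the list of things; names that differ only in an ending like _2 or _b are one class to them, and where a whole thing is asked for, a point or a joint stands for the part that bears it (a point fixed in the world has none). Each returns a list of dicts, best first, with "confidence" (0 to 1); they miss things now and then, are a little off and sometimes report something else, mostly with a low value. They report only what shows in the picture. A call takes as long as a camera call.
- look_for(camera, target): "rect" ([left, top, right, bottom] as shares, 0 to 1, of the picture: columns of its width, rows of its height, round what is visible of it).
The state is a dict: "time_s": time; "qpos": joint angles; "qvel": joint speeds; "effort": joint torques, N m; "position": TCP position; "tcp_rot": TCP orientation; "wrist_force": force on the tool from outside, world axes, zero at the start; "ft_torque": the same for the moment, N m; "gripper_width": finger opening in m; "finger_force": force on a finger pad.
Only numpy, scipy, OpenCV 4.12 (cv2) and the standard library are available. Lean on these libraries where they do the work, as an engineer would, in place of code of your own. Each camera call takes 0.05 s, during which the arm holds its last target. There are 200 camera calls.

## Task

Clear the soldering station for the next piece: gather every bronze offcut lying on the bench and on the soldering block into the scoop with those already there, then tip the whole scoopful into the scrap hopper and set the empty scoop back level on its rubber mat. Turn the soldering block over so that it lies flat on its tile with the clean face up.

Things in the scene. Friction and masses are not known exactly. Their poses are not given: they have to be found in the camera images.
- offcut1: bronze casting offcut, flat, 12 mm thick, 90 g: square 12 mm stem, 64 mm long; T-shaped: a 36 mm cross-bar 25 mm along +x. Origin: middle of the stem's underside; x along the stem, z up as it lies at the start. The stem is free to grip across y from x = -32 to 10 mm. Starts in the scoop, always there.
- offcut2: bronze casting offcut, flat, 12 mm thick, 90 g: square 12 mm stem, 64 mm long; L-shaped: a gate to +y at the +x end, reaching 21 mm from the stem's axis. Origin: middle of the stem's underside; x along the stem, z up as it lies at the start. The stem is free to grip across y from x = -32 to 10 mm. Starts in the scoop, always there.
- offcut3: bronze casting offcut, flat, 12 mm thick, 90 g: square 12 mm stem, 64 mm long; T-shaped: a 36 mm cross-bar 25 mm along +x. Origin: middle of the stem's underside; x along the stem, z up as it lies at the start. The stem is free to grip across y from x = -32 to 10 mm. Starts on the soldering block, if there.
- offcut4: bronze casting offcut, flat, 12 mm thick, 90 g: square 12 mm stem, 64 mm long; T-shaped: a 36 mm cross-bar 22 mm along +x. Origin: middle of the stem's underside; x along the stem, z up as it lies at the start. The stem is free to grip across y from x = -32 to 10 mm. Starts on the bench before the hopper, if there.
- offcut5: bronze casting offcut, flat, 12 mm thick, 90 g: square 12 mm stem, 64 mm long; L-shaped: a gate to +y at the +x end, reaching 21 mm from the stem's axis. Origin: middle of the stem's underside; x along the stem, z up as it lies at the start. The stem is free to grip across y from x = -32 to 10 mm. Starts on the bench before the hopper, if there.
- offcut6: bronze casting offcut, flat, 12 mm thick, 90 g: square 12 mm stem, 64 mm long; T-shaped: a 36 mm cross-bar 25 mm along +x. Origin: middle of the stem's underside; x along the stem, z up as it lies at the start. The stem is free to grip across y from x = -32 to 10 mm. Starts on the bench before the hopper, if there.
- offcut7: bronze casting offcut, flat, 12 mm thick, 90 g: square 12 mm stem, 64 mm long; T-shaped: a 36 mm cross-bar 22 mm along +x. Origin: middle of the stem's underside; x along the stem, z up as it lies at the start. The stem is free to grip across y from x = -32 to 10 mm. Starts on the soldering block, if there.
- scoop: sheet aluminium bench scoop, 210 (x) by 140 mm (y), 280 g, floor and walls 4 mm thick; back wall (-x) and sides 40 mm high, sides 22 mm over the front 60 mm; front (+x) end open, no rim: things slide out there when it is tipped well past 35 degrees. Origin: centre of the underside; z up when level. Starts on the mat, handle towards the robot
- scoop_grip (a point): point in the scoop's handle near its balance, 20 mm behind and 78 mm above the scoop's origin. The handle is a black bar along the scoop's middle line, from x = -105 to 0 mm, 16 mm wide (y), 18 mm high (69 to 87 mm above the origin), carried by a post on the back wall; free below. Grip it across its 16 mm
- scoop_lip (a point): middle of the open front edge of the scoop's floor, 105 mm ahead of its origin
- mat: black rubber mat fixed on the bench, 250 mm (x) by 180 mm (y), 3 mm thick, the scoop's place. Origin: centre of its underside, on the bench
- hopper: round scrap hopper of grey steel, fixed, 95 mm high; mouth 224 mm wide outside (216 inside) at the top, narrowing to 176 mm at 50 mm height and 170 mm at the foot; inner floor 5 mm up, walls 4 mm; two lifting handles on the sides. Origin: centre of its underside
- tile: white tile fixed on the bench, 200 mm (x) by 170 mm (y), 10 mm thick. Origin: centre of its underside, on the bench
- block: pale ceramic soldering block, 130 (x) by 60 (y) by 28 mm (z), 220 g, loose on the tile. The +z face is the used one, scorched and grooved; the -z face is clean, plain. Origin: centre of the clean face, underneath at the start. Can stand on its 60 x 28 mm end

How it is judged:
By the outcome, as a careful person would: the job done as asked, in the order asked, and still so for the second after the job is handed in, with the robot touching nothing.
Of offcut3, offcut4, offcut5, offcut6, offcut7 only 3 to 5 are there at a start; the rules pass over those that are not, and their reading is None.
At some moment in a run one of offcut3, offcut4, offcut5, offcut6, offcut7, block may be knocked a few centimetres aside while the robot is not near it.
It also fails if it takes over 210 s, if anything falls off the work surface, if the arm or the gripper's body presses on something with over 40 N, if the wrist force passes 120 N, or if a joint passes its speed limit or range.

## Working session

There is one attempt and no reset: what is moved stays moved. The work goes in short steps, each a Python script; the robot and the scene stay as the last script left them, time stands still between calls to the robot, and variables do not carry over. Pictures are saved under pics/ and viewed, at most 14 in all, crops included, and the job is handed in when it is done.

```bash
mkdir -p pics; ls; cat > h.py <<'E'
from bench import *
import numpy as np, cv2
from scipy.spatial.transform import Rotation as R
def cloud(s):
    h,w=s["range_z"].shape
    u,v=np.meshgrid(np.arange(w),np.arange(h))
    xd=(u-s["cx"])/s["fx"]; yd=(v-s["cy"])/s["fy"]
    x,y=xd.copy(),yd.copy()
    for _ in range(8):
        f=1+s["k1"]*(x*x+y*y); x,y=xd/f,yd/f
    z=s["range_z"]
    P=np.stack([x*z,y*z,z],-1)
    A=np.array(s["attitude"],float)
    M=A if A.shape==(3,3) else R.from_euler('xyz',A).as_matrix()
    W=P@M.T+np.array(s["origin"]); W[z<=0]=np.nan
    return W
def save(s,name): cv2.imwrite("pics/"+name+".png",s["color"][...,::-1])
def st(): 
    o=observe(); print({k:np.round(o[k],3).tolist() for k in("time_s","position","wrist_force","gripper_width","finger_force")}); return o
E
python3 - <<'E'
from h import *
for n in("scene","top"):
    s=snapshot(n); save(s,n+"0"); np.save(n+"0.npy",cloud(s)); np.save(n+"0c.npy",s["color"])
    print(n,{k:s[k] for k in s if k not in("color","range_z")})
for t in("offcut1","block","scoop","hopper","tile","mat"):
    for r in look_for("top",t): print(t,np.round(np.array(r["rect"])*[560,420,560,420],0),round(r["confidence"],2))
o=observe();print(o)
E
```

```text
bench.py
pics
scene {'fx': 488.3369629208249, 'fy': 488.3369629208249, 'cx': 292.76028635193813, 'cy': 203.92317710257888, 'k1': 3.4792547644044433e-05, 'origin': array([1.09394623, 0.68547157, 1.11626387]), 'attitude': array([-2.43520233,  0.00947077,  2.45471117])}
top {'fx': 402.15313212654627, 'fy': 402.15313212654627, 'cx': 275.01817281819353, 'cy': 204.78663290787347, 'k1': 0.04184321866729242, 'origin': array([0.40225184, 0.02131022, 0.92817219]), 'attitude': array([-2.97679277e+00, -1.95615028e-03, -1.58786775e+00])}
offcut1 [404. 197. 419. 229.] 0.72
offcut1 [274. 242. 296. 270.] 0.7
offcut1 [125. 233. 135. 258.] 0.67
offcut1 [162. 234. 175. 257.] 0.64
offcut1 [211. 251. 239. 273.] 0.51
offcut1 [328. 239. 347. 263.] 0.46
block [392. 197. 435. 258.] 0.88
scoop [110. 172. 192. 271.] 0.56
scoop [392. 197. 437. 258.] 0.4
hopper [225.  97. 336. 205.] 0.65
tile [370. 181. 453. 268.] 0.9
mat [106. 169. 203. 283.] 0.68
{'time_s': 0.4, 'qpos': array([ 1.23872002e+00,  3.77410406e-01,  8.07875269e-02,  1.27441845e+00,
       -2.58908173e-05,  1.46050182e+00]), 'qvel': array([-0.000209  , -0.00180601,  0.00316574,  0.00054358, -0.00124123,
        0.00127374]), 'effort': array([-5.25793293e-04, -4.62938333e+01,  2.69742429e+01,  5.84533453e-03,
       -1.82175195e-04, -1.50290404e-06]), 'position': array([0.12645449, 0.56084115, 0.23118382]), 'tcp_rot': array([-3.14134629e+00, -1.23389535e-06,  2.91981085e+00]), 'wrist_force': array([-0.07017713,  1.32626393,  0.46547123]), 'ft_torque': array([-0.00685433, -0.00502569, -0.03151545]), 'finger_force': 0.0, 'gripper_width': 0.08529611291739571}
```

```bash
python3 - <<'E'
import cv2
a=cv2.imread("pics/top0.png")
cv2.imwrite("pics/t0b.png",cv2.resize(a[80:300,90:470],None,fx=2.1,fy=2.1,interpolation=cv2.INTER_CUBIC))
E
```

```text
(no output)
```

View pics/t0b.png

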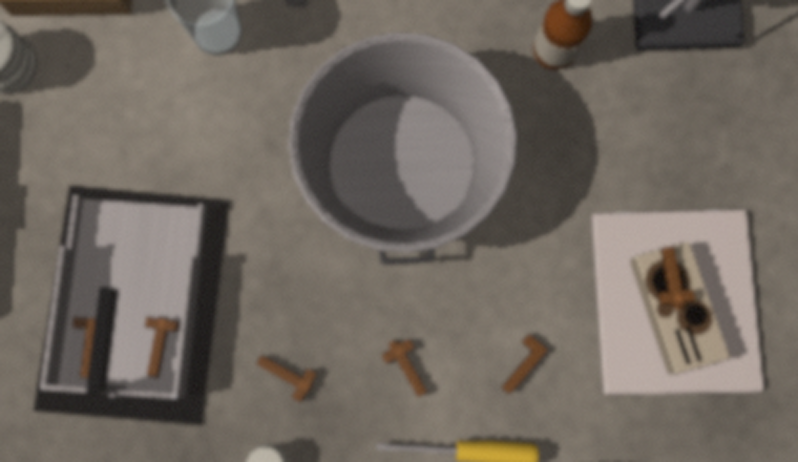

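View pics/scene0.png

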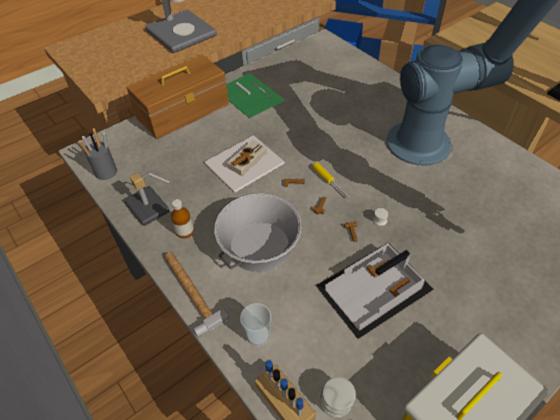

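The top view (crop = (px−90, py−80)·2.1) shows the scoop on its mat at left with two offcuts, three offcuts on the bench at crop (290,375), (408,366) and (527,363), the hopper at (405,145), and the block at (685,308) with at least one offcut on it. The scene view agrees.

```bash
python3 - <<'E'
import numpy as np,cv2
im=[]
for n,(r0,r1,c0,c1) in {"top":(170,280,365,460),"scene":(130,190,200,290)}.items():
    a=cv2.imread(f"pics/{n}0.png")[r0:r1,c0:c1]
    im.append(cv2.resize(a,(390,450),interpolation=cv2.INTER_CUBIC))
cv2.imwrite("pics/blk.png",np.hstack(im))
for n in("top","scene"):
    W=np.load(n+"0.npy");C=np.load(n+"0c.npy")
    hsv=cv2.cvtColor(C,cv2.COLOR_RGB2HSV)
    m=((hsv[...,0]<14)&(hsv[...,1]>110)&(hsv[...,2]>50)).astype(np.uint8)
    k,l,s,c=cv2.connectedComponentsWithStats(m)
    for i in range(1,k):
        if s[i,4]<40: continue
        P=W[l==i]; P=P[np.isfinite(P[:,0])]
        med=np.median(P,0)
        if not(0.2<med[0]<.8 and abs(med[1])<.5): continue
        cc,sz,an=cv2.minAreaRect((P[:,:2]*1000).astype(np.float32))
        print(n,s[i],np.round(med,3),"rect",np.round(cc),np.round(sz),round(an),"ztop",np.round(np.percentile(P[:,2],[10,90]),3))
W=np.load("top0.npy");C=np.load("top0c.npy")
def rect(m,nm):
    P=W[m];P=P[np.isfinite(P[:,0])]
    print(nm,len(P),[np.round(x,1) for x in cv2.minAreaRect((P[:,:2]*1000).astype(np.float32))],np.round(np.percentile(P[:,2],[5,50,95]),4))
u,v=np.meshgrid(np.arange(560),np.arange(420))
box=(u>365)&(u<460)&(v>170)&(v<280)
rect(box&(W[...,2]>.03)&(W[...,2]<.045),"blocktop")
rect(box&(W[...,2]>.006)&(W[...,2]<.014),"tile")
box=(u>225)&(u<336)&(v>90)&(v<200)
rect(box&(W[...,2]>.085)&(W[...,2]<.1),"hopperrim")
box=(u>100)&(u<205)&(v>160)&(v<290)
rect(box&(W[...,2]>.068)&(W[...,2]<.1),"handle")
rect(box&(W[...,2]>.036)&(W[...,2]<.05),"walls")
rect(box&(C.max(-1)<60)&(W[...,2]<.006),"mat")
print(np.nanmedian(W[300:310,300:310,2]))
E
```

```text
top [349  80  23  23 331] [ 0.79  -0.169  0.089] rect [ 796. -175.] [48. 37.] 61 ztop [0.077 0.101]
top [400 198  21  30 226] [ 0.516 -0.279  0.049] rect [ 524. -277.] [64. 36.] 18 ztop [0.038 0.051]
top [126 232   9  27  95] [0.472 0.34  0.019] rect [468. 340.] [58. 19.] 10 ztop [0.017 0.021]
top [160 232  14  27 138] [0.475 0.266 0.019] rect [467. 261.] [58. 30.] 4 ztop [0.016 0.021]
top [330 240  20  26 133] [ 0.442 -0.13   0.012] rect [ 440. -128.] [24. 61.] 64 ztop [0.01  0.014]
top [273 243  19  25 141] [0.449 0.001 0.012] rect [438.   4.] [59. 31.] 15 ztop [0.01  0.014]
top [213 250  27  20 154] [0.432 0.121 0.012] rect [430. 132.] [61. 30.] 73 ztop [0.01  0.014]
blocktop 1424 [array([ 497.9, -290.9]), array([131.5,  62.2]), np.float64(15.2)] [0.0348 0.0381 0.0409]
tile 4610 [array([ 508.1, -295.6]), array([200.9, 170.6]), np.float64(0.6)] [0.0073 0.0098 0.0125]
hopperrim 2130 [array([668.3,   2.3]), array([232.5, 231.2]), np.float64(87.7)] [0.0864 0.0946 0.0984]
handle 496 [array([470.2, 303.3]), array([ 17.7, 106.2]), np.float64(84.9)] [0.0777 0.0894 0.0922]
walls 508 [array([492.6, 303.3]), array([142.9, 151.2]), np.float64(85.0)] [0.0373 0.0426 0.0456]
mat 1924 [array([516.2, 296.2]), array([179.5, 246.4]), np.float64(83.8)] [0.0001 0.0029 0.0052]
-0.00042872222963030726
```

View pics/blk.png

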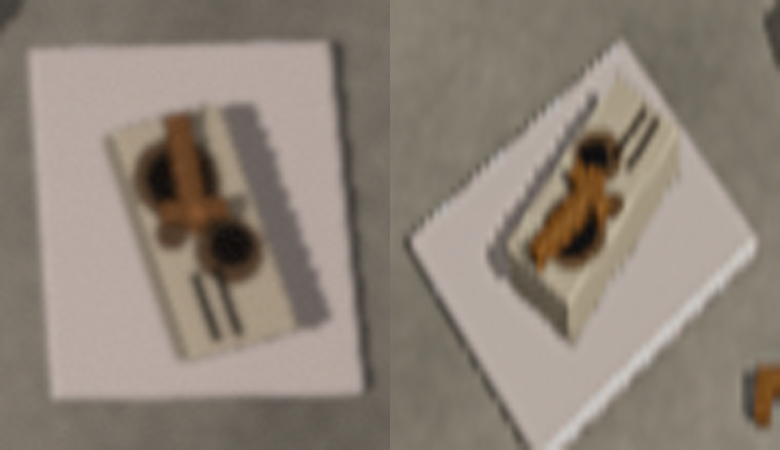

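The block carries one T offcut, stem from about top px (408,198) to the cross-bar at px (412,222). That makes four to gather. Next I fit the poses and check the IK ranges for tilting.

```bash
cat >> h.py <<'E'
def tmpl(kind):
    s=[-32,32,-6,6]
    c={"T25":[19,31,-18,18],"T22":[16,28,-18,18],"L":[20,32,-6,21]}[kind]
    return [np.array([[a[0],a[2]],[a[1],a[2]],[a[1],a[3]],[a[0],a[3]]],float) for a in(s,c)]
def fit(P,kinds=("T25","T22","L")):
    """P: Nx2 mm top-face points -> (kind,x,y,yaw,score)"""
    P=np.asarray(P); c=P.mean(0); N=220
    g=np.zeros((N,N),np.uint8)
    for p in P: cv2.circle(g,tuple(int(v) for v in np.round(p-c+N/2)),1,1,-1)
    g=cv2.morphologyEx(g,cv2.MORPH_CLOSE,np.ones((3,3),np.uint8)).astype(bool)
    def sc(k,x,y,a):
        t=np.zeros((N,N),np.uint8);M=np.array([[np.cos(a),-np.sin(a)],[np.sin(a),np.cos(a)]])
        for q in tmpl(k): cv2.fillConvexPoly(t,np.round(((q@M.T)+[x,y]+N/2)*16).astype(np.int32),1,shift=4)
        t=t.astype(bool); return (g&t).sum()/(g|t).sum()
    out=[]
    for k in kinds:
        b=max((sc(k,x,y,a),x,y,a) for a in np.arange(0,2*np.pi,.17) for x in range(-16,17,4) for y in range(-16,17,4))
        for st_,sa in((2,.08),(1,.04),(.5,.02)):
            for _ in range(3):
                b=max((sc(k,b[1]+i*st_,b[2]+j*st_,b[3]+l*sa),b[1]+i*st_,b[2]+j*st_,b[3]+l*sa) for i in(-1,0,1) for j in(-1,0,1) for l in(-1,0,1))
        out.append((round(float(b[0]),3),k,round((b[1]+c[0])/1000,4),round((b[2]+c[1])/1000,4),round(float(b[3]),3)))
    return sorted(out,reverse=True)
def bronze(W,C,cx,cy,r=.06):
    hsv=cv2.cvtColor(C,cv2.COLOR_RGB2HSV)
    m=(hsv[...,0]<14)&(hsv[...,1]>110)&(hsv[...,2]>50)&(np.hypot(W[...,0]-cx,W[...,1]-cy)<r)
    return W[m]
def ori(yaw,tilt=0.,axis=None):
    """tool down, tool x along yaw; tilt>0 swings finger tips toward horizontal dir `axis`(rad)"""
    r=R.from_euler('xyz',[np.pi,0,yaw])
    if axis is not None: r=R.from_rotvec(np.array([np.sin(axis),-np.cos(axis),0])*tilt)*r
    return r
E
python3 - <<'E'
from h import *
import bench
print({k:v for k,v in vars(bench).items() if isinstance(v,(int,float)) and not k.startswith('__')})
W=np.load("top0.npy");C=np.load("top0c.npy")
for n,c,z in(("A",(.437,.13),0),("B",(.441,.003),0),("C",(.438,-.129),0),("D",(.518,-.279),.038),("in1",(.468,.34),.007),("in2",(.467,.263),.007)):
    P=bronze(W,C,*c); P=P[P[:,2]>z+.007]; print(n,len(P),fit(P[:,:2]*1000))
def t(p,yaw,tilt,ax):
    r=ori(yaw,np.radians(tilt),ax)
    assert abs((r.apply([0,0,1])@[np.cos(ax),np.sin(ax),0])-np.sin(np.radians(tilt)))<1e-6
    return [("Y" if solve_ik(p,(r*R.from_euler('z',k)).as_euler('xyz')) is not None else "-") for k in(0,np.pi)]
print("block tilt outward")
b=np.arctan2(-.291,.498)
for y in (b,.265):
  for tilt in range(-60,91,15): print(tilt,[t([.498+dx*np.cos(b),-.291+dx*np.sin(b),z],y,tilt,y) for dx,z in((0,.03),(0,.1),(-.05,.05))])
print("tip, scoop fwd dir a; pitch nose down => tips backward")
for a in(0,.3,.6,-1.57,-1.0):
  print(a,[(k,[t([.668-.058*np.cos(a)-.02*np.cos(a),-.058*np.sin(a)-.02*np.sin(a)+.002,.25],a,-k,a)]) for k in(0,15,25,35,45,55)])
E
```

```text
{'grip_point_offset': -0.0187}
A 150 [(0.749, 'T22', np.float64(0.4355), np.float64(0.1299), 4.15), (0.741, 'T25', np.float64(0.4365), np.float64(0.1324), 4.17), (0.69, 'L', np.float64(0.436), np.float64(0.1339), 4.06)]
B 139 [(0.724, 'T22', np.float64(0.4391), np.float64(-0.0014), 0.47), (0.701, 'T25', np.float64(0.4366), np.float64(-0.0029), 0.53), (0.64, 'L', np.float64(0.4371), np.float64(-0.0034), 0.47)]
C 131 [(0.758, 'L', np.float64(0.4371), np.float64(-0.1271), 5.53), (0.671, 'T25', np.float64(0.4376), np.float64(-0.1266), 5.55), (0.659, 'T22', np.float64(0.4396), np.float64(-0.1281), 5.59)]
D 168 [(0.815, 'T22', np.float64(0.5287), np.float64(-0.2798), 3.27), (0.774, 'T25', np.float64(0.5312), np.float64(-0.2798), 3.23), (0.691, 'L', np.float64(0.5307), np.float64(-0.2798), 3.21)]
in1 95 [(0.519, 'L', np.float64(0.4689), np.float64(0.3397), -0.04), (0.467, 'T25', np.float64(0.4699), np.float64(0.3397), -0.04), (0.467, 'T22', np.float64(0.4699), np.float64(0.3397), -0.04)]
in2 136 [(0.645, 'L', np.float64(0.4642), np.float64(0.2652), 5.99), (0.643, 'T25', np.float64(0.4672), 
[... 1099 characters left out ...]
Y', 'Y']]), (35, [['-', '-']]), (45, [['-', '-']]), (55, [['-', '-']])]
0.3 [(0, [['Y', 'Y']]), (15, [['Y', 'Y']]), (25, [['Y', 'Y']]), (35, [['-', '-']]), (45, [['-', '-']]), (55, [['-', '-']])]
0.6 [(0, [['Y', 'Y']]), (15, [['Y', 'Y']]), (25, [['Y', 'Y']]), (35, [['-', '-']]), (45, [['-', '-']]), (55, [['-', '-']])]
-1.57 [(0, [['Y', 'Y']]), (15, [['Y', 'Y']]), (25, [['Y', 'Y']]), (35, [['Y', 'Y']]), (45, [['Y', 'Y']]), (55, [['Y', 'Y']])]
-1.0 [(0, [['Y', 'Y']]), (15, [['Y', 'Y']]), (25, [['Y', 'Y']]), (35, [['Y', 'Y']]), (45, [['-', '-']]), (55, [['-', '-']])]<sys>:0: UserWarning: Gimbal lock detected. Setting third angle to zero since it is not possible to uniquely determine all angles.
```

```bash
cat >> h.py <<'E'
GP=-0.0187
SC=np.array([.5225,.2986]); SY=np.radians(-5.1)
def scoop_xy(x,y,o=SC,a=SY): return o+[x*np.cos(a)-y*np.sin(a),x*np.sin(a)+y*np.cos(a)]
def find(exp,z0,maxd=.09,kinds=("T25","T22","L"),shot=None):
    s=shot or snapshot("top"); W=cloud(s); C=s["color"]
    hsv=cv2.cvtColor(C,cv2.COLOR_RGB2HSV)
    m=((hsv[...,0]<14)&(hsv[...,1]>110)&(hsv[...,2]>50)&(W[...,2]>z0+.006)&(W[...,2]<z0+.02)).astype(np.uint8)
    k,l,sv,_=cv2.connectedComponentsWithStats(m,connectivity=8)
    best=None
    for i in range(1,k):
        if sv[i,4]<70: continue
        P=W[l==i]; d=np.hypot(*(P[:,:2].mean(0)-exp))
        if d<maxd and (best is None or d<best[0]): best=(d,P)
    if best is None: print("not found",exp); return None
    f=fit(best[1][:,:2]*1000,kinds)[0]; print("found",f,"n",len(best[1]),"z",np.round(np.median(best[1][:,2]),4)); return f
def q_for(p,r,both=True):
    o=observe()["qpos"]; c=[]
    for k in (0,np.pi) if both else (0,):
        e=(r*R.from_euler('z',k)).as_euler('xyz'); q=solve_ik(list(p),e.tolist())
        if q is not None: c.append((abs(q[5]-o[5])+abs(q[5])*.5,e.tolist()))
    return min(c)[1] if c else None
def pick(f,z0,dx=-.005):
    _,k,x,y,a=f; p=np.array([x+dx*np.cos(a),y+dx*np.sin(a)])
    e=q_for([*p,z0+.1],ori(a)); command_gripper(.04)
    move_to([*p,z0+.12],e); servo_line([*p,z0+.003],vel=.12)
    command_gripper(0); o=st(); ok=.008<o["gripper_width"]<.018
    servo_line([*p,z0+.17],vel=.25); o=st(); 
    flip=abs(np.cos(e[2]-a))>.5 and np.cos(e[2]-a)<0
    return ok and .008<o["gripper_width"]<.018, (np.pi if flip else 0), p
def drop(sx,sy,psi,flip,z,dx=-.005):
    best=None
    for add in(0,np.pi):
        a=SY+psi+add; p=scoop_xy(sx,sy)+dx*np.array([np.cos(a),np.sin(a)])
        e=ori(a+flip).as_euler('xyz').tolist(); q=solve_ik([*p,.2],e)
        if q is not None:
            c=abs(q[5]-observe()["qpos"][5])
            if best is None or c<best[0]: best=(c,p,e)
    _,p,e=best
    move_to([*p,.17],e); servo_line([*p,z],vel=.12); command_gripper(.026); servo_line([*p,.17],vel=.3)
E
python3 - <<'E'
from h import *
s=snapshot("scene");W=cloud(s);hsv=cv2.cvtColor(s["color"],cv2.COLOR_RGB2HSV)
m=((hsv[...,0]<20)&(hsv[...,1]>150)&(hsv[...,2]>60)&(W[...,2]<.08)&(W[...,2]>.005)).astype(np.uint8)
k,l,sv,_=cv2.connectedComponentsWithStats(m)
for i in range(1,k):
    P=W[l==i]
    if len(P)>30 and P[:,0].max()<.7: print("scene",len(P),np.round(P.mean(0),3),"ztop",np.round(np.percentile(P[:,2],85),4))
f=find((.437,.131),0)
ok,fl,p=pick(f,0); print(ok)
if ok: drop(58,37,0,fl,.026) if False else drop(.058,.037,0,fl,.026)
st()
E
```

```text
scene 1604 [ 0.549 -0.591  0.043] ztop 0.0689
scene 115 [ 0.524 -0.277  0.045] ztop 0.05
scene 60 [ 0.445 -0.125  0.01 ] ztop 0.0119
scene 80 [0.447 0.007 0.01 ] ztop 0.0132
scene 95 [0.435 0.13  0.01 ] ztop 0.0133
scene 55 [0.494 0.269 0.021] ztop 0.0202
scene 103 [0.473 0.344 0.017] ztop 0.0195
found (0.757, 'T22', np.float64(0.4348), np.float64(0.1299), 4.15) n 151 z 0.0118
{'time_s': 4.45, 'position': [0.438, 0.134, 0.004], 'wrist_force': [-1.659, 0.797, 5.517], 'gripper_width': 0.01, 'finger_force': 59.393}
{'time_s': 5.267, 'position': [0.437, 0.134, 0.169], 'wrist_force': [0.045, 0.756, -1.166], 'gripper_width': 0.01, 'finger_force': 58.66}
True
{'time_s': 9.117, 'position': [0.579, 0.331, 0.171], 'wrist_force': [0.165, -0.188, -0.461], 'gripper_width': 0.026, 'finger_force': 0.0}
```

Both views agree on heights (12 mm on bench, 50 mm on block, 20 mm in scoop). The first one was dropped; next I do B, C and D, each with a fresh look.

```bash
python3 - <<'E'
from h import *
for exp,z0,sl in(((.441,.003),0,(.058,-.037,0,.026)),((.438,-.129),0,(.06,-.004,0,.027)),((.518,-.279),.038,(.05,0,np.pi/2,.04))):
    f=find(exp,z0)
    if f is None or f[0]<.6: print("stop");break
    ok,fl,p=pick(f,z0)
    if not ok: print("bad grasp");break
    drop(*sl[:3],fl,sl[3])
st()
move_to([.42,-.05,.3],ori(0).as_euler('xyz').tolist()) if q_for([.42,-.05,.3],ori(0)) else 0
s=snapshot("top"); a=s["color"][80:300,90:470,::-1]
cv2.imwrite("pics/t1.png",cv2.resize(a,None,fx=2.1,fy=2.1,interpolation=cv2.INTER_CUBIC))
E
```

```text
found (0.743, 'T22', np.float64(0.4395), np.float64(-0.0011), 0.47) n 144 z 0.012
{'time_s': 12.325, 'position': [0.436, -0.003, 0.004], 'wrist_force': [-1.066, -0.319, 5.259], 'gripper_width': 0.01, 'finger_force': 59.098}
{'time_s': 13.142, 'position': [0.434, -0.003, 0.169], 'wrist_force': [-0.796, 0.391, -0.849], 'gripper_width': 0.01, 'finger_force': 58.505}
found (0.771, 'L', np.float64(0.4371), np.float64(-0.1267), 5.5) n 131 z 0.012
{'time_s': 19.9, 'position': [0.434, -0.123, 0.004], 'wrist_force': [-0.653, -0.065, 5.27], 'gripper_width': 0.01, 'finger_force': 59.317}
{'time_s': 20.717, 'position': [0.433, -0.123, 0.169], 'wrist_force': [-0.537, -0.455, -1.896], 'gripper_width': 0.01, 'finger_force': 58.604}
found (0.796, 'T22', np.float64(0.5294), np.float64(-0.2796), 3.23) n 177 z 0.0497
{'time_s': 28.475, 'position': [0.535, -0.28, 0.042], 'wrist_force': [-0.742, 0.528, 5.367], 'gripper_width': 0.01, 'finger_force': 60.04}
{'time_s': 29.292, 'position': [0.534, -0.279, 0.206], 'wrist_force': [0.684, 0.347, -1.855], 'gripper_width': 0.01, 'finger_force': 59.284}
{'time_s': 33.492, 'position': [0.573, 0.299, 0.171], 'wrist_force': [-0.017, -0.543, 0.282], 'gripper_width': 0.026, 'finger_force': 0.0}
```

View pics/t1.png

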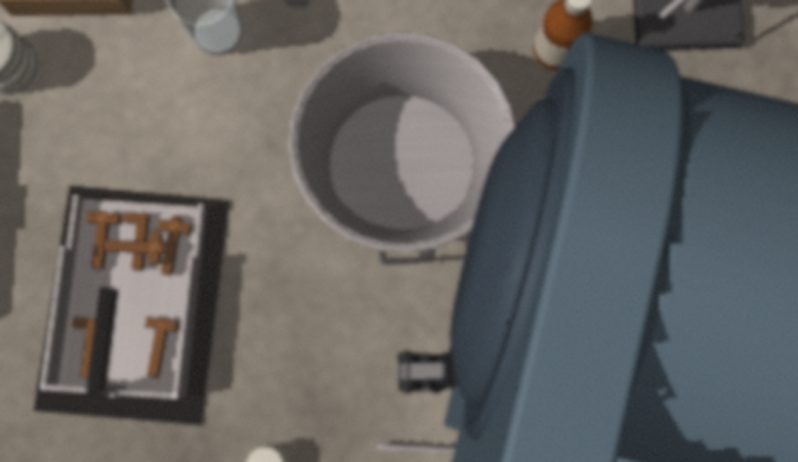

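All six offcuts sit in the scoop (three stems side by side at crop (140,240) with the fourth on top), and the bench is clear where visible. Now I grip the handle, lift, and check the IK for the whole tipping path.

```bash
cat >> h.py <<'E'
GX=-.011
def scoop_pose(lip,f,th):
    """TCP pos, euler for lip point (3), heading f, nose-down th; grip taken level"""
    fw=np.array([np.cos(f),np.sin(f),0]); dx,dz=GX-.105,.078
    g=np.array(lip)+fw*(dx*np.cos(th)+dz*np.sin(th))+np.array([0,0,-dx*np.sin(th)+dz*np.cos(th)])
    r=ori(f+FLIP,-th,f)
    return (g+.0187*r.apply([0,0,1])).tolist(), r.as_euler('xyz').tolist()
FLIP=0.
def tip_path():
    L0=[*scoop_xy(.105,0),.003]; hd=-np.pi/2; H=[.662,.062]
    path=[(L0[:2]+[.003],SY,0,.05),(L0[:2]+[.04],SY,0,.08),(L0[:2]+[.17],SY,0,.12)]
    mid=[.60,.16,.17]
    path+=[(mid,(SY+hd)/2,0,.1),([*H,.17],hd,0,.1),([*H,.135],hd,0,.08)]
    for t in range(6,61,6): path.append(([*H,.135-.035*min(1,t/30)],hd,np.radians(t),.05))
    return path
E
python3 - <<'E'
import h; from h import *
for fl in(0.,np.pi):
    h.FLIP=fl
    for p in tip_path():
        q=solve_ik(*scoop_pose(*p[:3])); print(fl,np.round(p[0],2),round(p[2],2),None if q is None else np.round(q,2))
s=snapshot("top");W=cloud(s);u,v=np.meshgrid(np.arange(560),np.arange(420))
m=(u>100)&(u<205)&(v>160)&(v<290)&(W[...,2]>.068)&(W[...,2]<.1)
print([np.round(x,1) for x in cv2.minAreaRect((W[m][:,:2]*1000).astype(np.float32))],np.median(W[m][:,2]))
E
```

```text
0.0 [0.63 0.29 0.  ] 0 [ 0.42  0.51 -0.16  0.9   0.   -2.63]
0.0 [0.63 0.29 0.04] 0 [ 0.42  0.48 -0.11  0.98  0.   -2.63]
0.0 [0.63 0.29 0.17] 0 [ 0.42  0.42  0.13  1.29  0.   -2.63]
0.0 [0.6  0.16 0.17] 0 [ 0.33  0.38  0.08  1.27  0.   -1.98]
0.0 [0.66 0.06 0.17] 0 [ 0.17  0.63  0.48  1.42  0.   -1.4 ]
0.0 [0.66 0.06 0.14] 0 [ 0.17  0.63  0.39  1.33  0.   -1.4 ]
0.0 [0.66 0.06 0.13] 0.1 [ 0.11  0.6   0.35  1.31  0.1  -1.46]
0.0 [0.66 0.06 0.12] 0.21 [ 0.05  0.59  0.32  1.3   0.21 -1.52]
0.0 [0.66 0.06 0.11] 0.31 [-0.01  0.58  0.3   1.29  0.31 -1.58]
0.0 [0.66 0.06 0.11] 0.42 [-0.07  0.59  0.29  1.3   0.42 -1.65]
0.0 [0.66 0.06 0.1 ] 0.52 [-0.13  0.6   0.28  1.32  0.52 -1.72]
0.0 [0.66 0.06 0.1 ] 0.63 [-0.19  0.63  0.3   1.37  0.62 -1.8 ]
0.0 [0.66 0.06 0.1 ] 0.73 [-0.24  0.67  0.33  1.44  0.71 -1.89]
0.0 [0.66 0.06 0.1 ] 0.84 [-0.3   0.73  0.37  1.52  0.79 -2.  ]
0.0 [0.66 0.06 0.1 ] 0.94 [-0.34  0.79  0.42  1.63  0.87 -2.12]
0.0 [0.66 0.06 0.1 ] 1.05 [-0.39  0.87  0.48  1.76  0.93 -2.25]
3.141592653589793 [0.63 0.29 0.  ] 0 [ 0.42  0.51 -0.16  0.9   0.    0.51]
3.141592653589793 [0
[... 482 characters left out ...]
653589793 [0.66 0.06 0.11] 0.31 [-0.01  0.58  0.3   1.29  0.31  1.56]
3.141592653589793 [0.66 0.06 0.11] 0.42 [-0.07  0.59  0.29  1.3   0.42  1.49]
3.141592653589793 [0.66 0.06 0.1 ] 0.52 [-0.13  0.6   0.28  1.32  0.52  1.42]
3.141592653589793 [0.66 0.06 0.1 ] 0.63 [-0.19  0.63  0.3   1.37  0.62  1.34]
3.141592653589793 [0.66 0.06 0.1 ] 0.73 [-0.24  0.67  0.33  1.44  0.71  1.25]
3.141592653589793 [0.66 0.06 0.1 ] 0.84 [-0.3   0.73  0.37  1.52  0.79  1.14]
3.141592653589793 [0.66 0.06 0.1 ] 0.94 [-0.34  0.79  0.42  1.63  0.87  1.02]
3.141592653589793 [0.66 0.06 0.1 ] 1.05 [-0.39  0.87  0.48  1.76  0.93  0.89]
[array([470.3, 302.9]), array([ 16.7, 106.4]), np.float64(85.1)] 0.08903519478233834
```

```bash
sed -i 's/^FLIP=0\./FLIP=np.pi/' h.py; python3 - <<'E'
from h import *
P=tip_path()
p,e=scoop_pose(*P[0][:3])
command_gripper(.045)
move_to([p[0],p[1],.22],e); servo_line(p,vel=.12); command_gripper(0); st()
for x in P[1:3]: servo_line(*scoop_pose(*x[:3]),vel=x[3])
hold(.3); o=st(); print(o["ft_torque"])
s=snapshot("scene"); cv2.imwrite("pics/l1.png",cv2.resize(s["color"][140:380,280:500,::-1],None,fx=2.4,fy=2.4,interpolation=cv2.INTER_CUBIC))
E
```

```text
{'time_s': 41.083, 'position': [0.512, 0.3, 0.063], 'wrist_force': [-0.631, 2.283, 3.997], 'gripper_width': 0.015, 'finger_force': 59.575}
{'time_s': 43.233, 'position': [0.511, 0.299, 0.229], 'wrist_force': [0.225, -0.115, -8.253], 'gripper_width': 0.015, 'finger_force': 58.64}
[0.05246334 0.12139492 0.00974857]
```

View pics/l1.png

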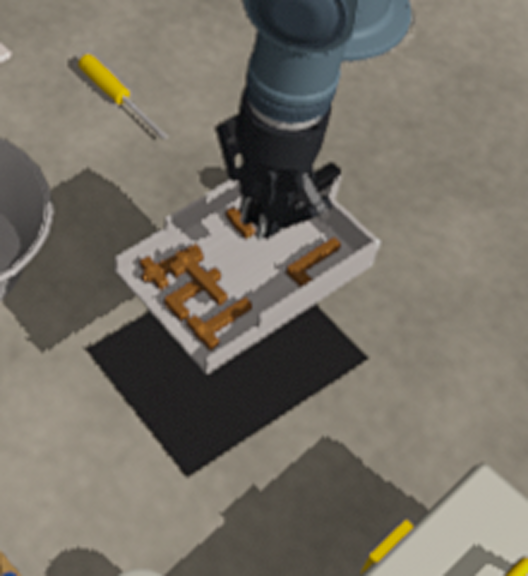

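The scoop is lifted level with all six offcuts aboard (pile at px (195,290), two at (240,220) and (315,260)). Wrist load is 8.2 N, as expected. Tipping now.

```bash
python3 - <<'E'
from h import *
P=tip_path()
for x in P[3:]: servo_line(*scoop_pose(*x[:3]),vel=x[3])
hold(1.0); o=st()
s=snapshot("scene"); a=cv2.resize(s["color"][130:330,170:370,::-1],(400,400),interpolation=cv2.INTER_CUBIC)
s=snapshot("top"); b=cv2.resize(s["color"][80:240,190:350,::-1],(400,400),interpolation=cv2.INTER_CUBIC)
cv2.imwrite("pics/tip.png",np.hstack([a,b]))
E
```

```text
{'time_s': 51.317, 'position': [0.662, 0.069, 0.23], 'wrist_force': [0.789, -0.352, -2.915], 'gripper_width': 0.015, 'finger_force': 59.69}
```

View pics/tip.png

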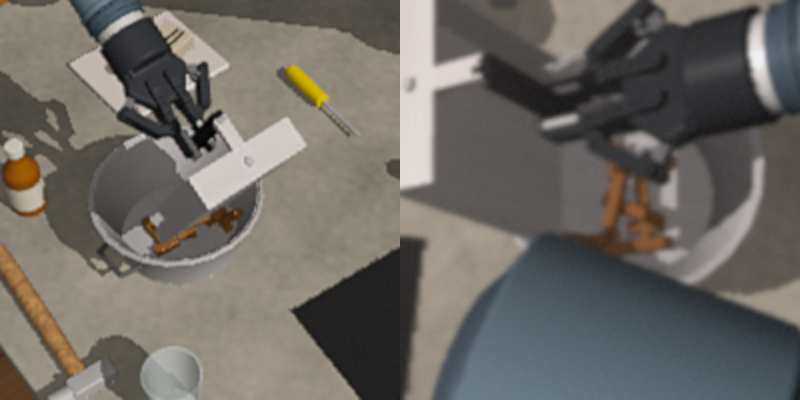

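The wrist load is now 2.9 N, which matches the empty scoop, and the offcuts are in the hopper (px (190,230) left, (635,215) right). Going back by the reverse path, checking level before I set down.

```bash
python3 - <<'E'
from h import *
P=tip_path()
for x in P[::-1][1:]:
    if x[0][2]<.1 and x[2]==0: break
    servo_line(*scoop_pose(*x[:3]),vel=x[3])
hold(.3); st(); print(np.round(observe()["position"],4))
s=snapshot("scene"); W=cloud(s); C=s["color"]
# scoop floor points: bright, inside footprint in lifted pose
d=W[...,:2]-SC; M=R.from_euler('z',-SY).as_matrix()[:2,:2]; l=d@M.T
m=(np.abs(l[...,1])<.06)&(l[...,0]>0)&(l[...,0]<.12)&(W[...,2]>.14)&(W[...,2]<.21)
A=np.c_[l[m],np.ones(m.sum())]; c,*_=np.linalg.lstsq(A,W[m][:,2],rcond=None)
r=W[m][:,2]-A@c; k=np.abs(r)<.005; c,*_=np.linalg.lstsq(A[k],W[m][k][:,2],rcond=None)
print("floor plane slope x,y deg",np.degrees(c[:2]),"z at origin",c[2],m.sum(),k.sum(),"lmax x",np.percentile(l[m][:,0],99))
cv2.imwrite("pics/back.png",cv2.resize(C[140:380,280:500,::-1],None,fx=2,fy=2))
E
```

```text
{'time_s': 58.608, 'position': [0.512, 0.299, 0.229], 'wrist_force': [-0.629, -0.407, -4.169], 'gripper_width': 0.015, 'finger_force': 59.468}
[0.5116 0.2993 0.2294]
floor plane slope x,y deg [-0.01367312  0.01725626] z at origin 0.17207176888798964 1942 1934 lmax x 0.10433507515681108
```

View pics/back.png

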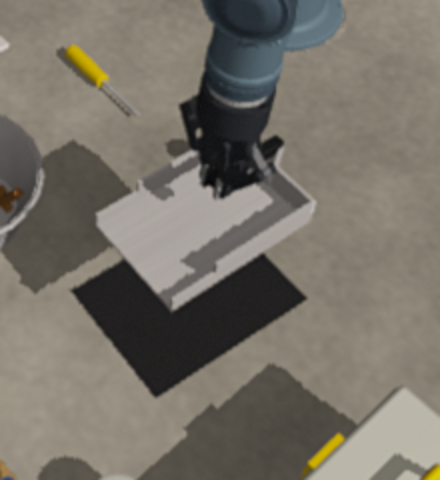

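The scoop is empty and level above its mat. I set it down, then re-measure the block.

```bash
python3 - <<'E'
from h import *
P=tip_path(); L=P[0][0]
servo_line(*scoop_pose([L[0],L[1],.012],SY,0),vel=.1)
for z in np.arange(.010,.0,-.001):
    servo_line(*scoop_pose([L[0],L[1],z],SY,0),vel=.02); f=observe()["wrist_force"][2]
    if f>3: break
print("z",z,f); command_gripper(.04); 
p,e=scoop_pose([L[0],L[1],.17],SY,0); servo_line(p,vel=.2); st()
s=snapshot("top");W=cloud(s);u,v=np.meshgrid(np.arange(560),np.arange(420))
def rect(m,nm):
    P=W[m]; print(nm,len(P),[np.round(x,1) for x in cv2.minAreaRect((P[:,:2]*1000).astype(np.float32))],np.median(P[:,2]))
box=(u>365)&(u<460)&(v>170)&(v<280)
rect(box&(W[...,2]>.03)&(W[...,2]<.05),"blocktop"); rect(box&(W[...,2]>.006)&(W[...,2]<.014),"tile")
a=cv2.resize(s["color"][80:300,90:470,::-1],None,fx=2.1,fy=2.1); cv2.imwrite("pics/t2.png",a)
# block tilt feasibility, tangential
c=np.array([.5,-.293]); 
for hd in(np.arctan2(c[1],c[0])+np.pi/2,np.arctan2(c[1],c[0])-np.pi/2, np.pi/2,-np.pi/2):
    print(round(hd,2),[(t,z,[None if (q:=solve_ik([c[0],c[1],z],ori(hd+k,np.radians(t),hd).as_euler('xyz').tolist())) is None else np.round(q[3:],2).tolist() for k in(0,np.pi)]) for t in(-55,-45,45,55) for z in(.03,)])
E
```

```text
z 0.003000000000000006 5.057703685944818
{'time_s': 63.742, 'position': [0.511, 0.299, 0.228], 'wrist_force': [0.062, 0.401, -0.696], 'gripper_width': 0.04, 'finger_force': 0.0}
blocktop 1654 [array([ 498.1, -291.5]), array([131.2,  62.6]), np.float64(15.2)] 0.03799992388726653
tile 4620 [array([ 508.1, -295.5]), array([201.1, 171. ]), np.float64(0.5)] 0.009911816218419633
1.04 [(-55, 0.03, [[1.12, -0.89, 2.09], [1.12, -0.89, -1.06]]), (-45, 0.03, [[0.98, -0.75, 1.93], [0.98, -0.75, -1.21]]), (45, 0.03, [[1.17, 0.68, 0.95], [1.17, 0.68, -2.19]]), (55, 0.03, [[1.34, 0.79, 0.79], [1.34, 0.79, -2.35]])]
-2.1 [(-55, 0.03, [[1.34, 0.79, -2.35], [1.34, 0.79, 0.79]]), (-45, 0.03, [[1.17, 0.68, -2.19], [1.17, 0.68, 0.95]]), (45, 0.03, [[0.98, -0.75, -1.21], [0.98, -0.75, 1.93]]), (55, 0.03, [[1.12, -0.89, -1.06], [1.12, -0.89, 2.09]])]
1.57 [(-55, 0.03, [[0.05, -0.93, 1.23], [0.05, -0.93, -1.92]]), (-45, 0.03, [[0.18, -0.75, 1.2], [0.18, -0.75, -1.95]]), (45, 0.03, [[1.67, 0.46, 0.52], [1.67, 0.46, -2.62]]), (55, 0.03, [[1.92, 0.52, 0.41], [1.92, 0.52, -2.73]])]
-1.57 [(-55, 0.03, [[1.92, 0.52, -2.73], [1.92, 0.52, 0.41]]), (-45, 0.03, [[1.67, 0.46, -2.62], [1.67, 0.46, 0.52]]), (45, 0.03, [[0.18, -0.75, -1.95], [0.18, -0.75, 1.2]]), (55, 0.03, [[0.05, -0.93, -1.92], [0.05, -0.93, 1.23]])]
```

View pics/t2.png

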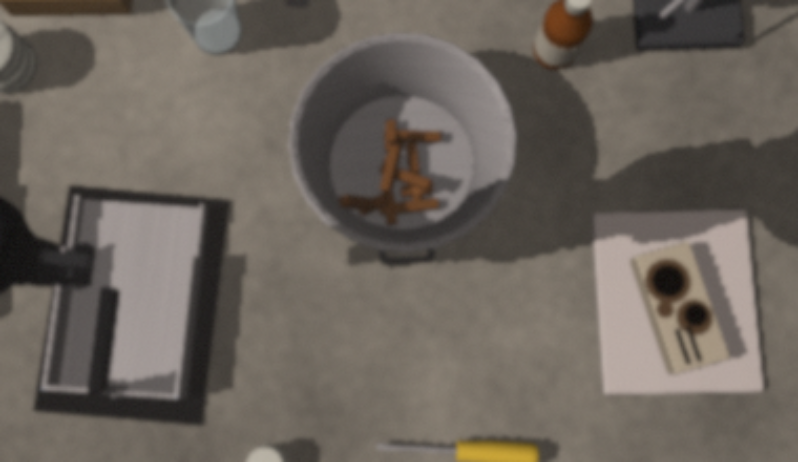

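The scoop is empty on its mat (crop (135,300)), all six offcuts lie in the hopper (395,170), the bench is clear, and the block is unmoved at (685,308). Now for the flip: stand the block on its end, then regrip it.

```bash
cat >> h.py <<'E'
HB=np.radians(15.2)
hv=lambda h:np.array([np.cos(h),np.sin(h),0])
def bp(g,t,back=0.,h=HB,k=np.pi):
    r=ori(h+k,np.radians(t),h); z=r.apply([0,0,1])
    return (np.array(g)+(.0187-back)*z).tolist(), r.as_euler('xyz').tolist()
def seq(g,ts,vel=.02,**kw):
    for t in ts: servo_line(*bp(g,t,**kw),vel=vel)
def lower(g,t,z1,fmax=3.,**kw):
    f0=observe()["wrist_force"][2]
    for z in np.arange(g[2],z1,-.001):
        servo_line(*bp([g[0],g[1],z],t,**kw),vel=.02); f=observe()["wrist_force"][2]-f0
        if f>fmax: break
    print("touch z",round(z,4),"df",round(f,2)); return z
E
cat > s1.py <<'E'
from h import *
B=np.array([.498,-.2915,.030]); T=np.array([.500,-.2955])
k=None
for kk in(0,np.pi):
    pts=[bp(B,-32,.1,k=kk),bp(B,-32,k=kk),bp([*B[:2],.2],-32,k=kk)]+[bp([*T,.2],t,k=kk) for t in(-15,0,15,30,45,58)]+[bp([*T,.075],58,k=kk),bp([*T,.075],58,.12,k=kk)]
    qs=[solve_ik(*p) for p in pts]; print([None if q is None else np.round(q[3:],2).tolist() for q in qs])
    if all(q is not None for q in qs) and (k is None or max(abs(q[5]) for q in qs)<best): k=kk; best=max(abs(q[5]) for q in qs)
print("k",k)
E
python3 s1.py
```

```text
[[1.69, -0.34, 2.54], [1.4, -0.36, 2.5], [1.74, -0.36, 2.5], [1.41, -0.19, 2.35], [1.16, 0.0, 2.23], [0.93, 0.22, 2.14], [0.72, 0.47, 2.05], [0.52, 0.74, 1.99], [0.32, 0.98, 1.97], [-0.05, 0.98, 1.97], [0.55, 1.01, 1.54]]
[[1.69, -0.34, -0.6], [1.4, -0.36, -0.65], [1.74, -0.36, -0.65], [1.41, -0.19, -0.8], [1.16, 0.0, -0.91], [0.93, 0.22, -1.01], [0.72, 0.47, -1.09], [0.52, 0.74, -1.15], [0.32, 0.98, -1.17], [-0.05, 0.98, -1.17], [0.55, 1.01, -1.61]]
k 3.141592653589793
```

```bash
cat >> s1.py <<'E'
command_gripper(.085)
move_to([.44,-.2,.3],ori(HB+k).as_euler('xyz').tolist())
f=snapshot("top");W=cloud(f);u,v=np.meshgrid(np.arange(560),np.arange(420))
m=(u>365)&(u<460)&(v>170)&(v<280)&(W[...,2]>.03)&(W[...,2]<.045); print(m.sum())
move_to(*bp([*B[:2],.06],-32,.1,k=k)); servo_line(*bp(B,-32,k=k),vel=.1)
st(); command_gripper(.03); o=st()
assert .055<o["gripper_width"]<.065
servo_line(*bp([*B[:2],.06],-32,k=k),vel=.05); servo_line(*bp([*T,.2],-32,k=k),vel=.12); hold(.2); st()
seq([*T,.2],[-15,0,15,30,45,58],k=k)
servo_line(*bp([*T,.085],58,k=k),vel=.1); hold(.2)
z=lower([*T,.079],58,.070,k=k)
st()
s=snapshot("scene"); cv2.imwrite("pics/stand.png",cv2.resize(s["color"][80:230,170:340,::-1],None,fx=3.5,fy=3.5,interpolation=cv2.INTER_CUBIC))
E
python3 s1.py
```

```text
[[1.69, -0.34, 2.54], [1.4, -0.36, 2.5], [1.74, -0.36, 2.5], [1.41, -0.19, 2.35], [1.16, 0.0, 2.23], [0.93, 0.22, 2.14], [0.72, 0.47, 2.05], [0.52, 0.74, 1.99], [0.32, 0.98, 1.97], [-0.05, 0.98, 1.97], [0.55, 1.01, 1.54]]
[[1.69, -0.34, -0.6], [1.4, -0.36, -0.65], [1.74, -0.36, -0.65], [1.41, -0.19, -0.8], [1.16, 0.0, -0.91], [0.93, 0.22, -1.01], [0.72, 0.47, -1.09], [0.52, 0.74, -1.15], [0.32, 0.98, -1.17], [-0.05, 0.98, -1.17], [0.55, 1.01, -1.61]]
k 3.141592653589793
950
{'time_s': 68.525, 'position': [0.489, -0.294, 0.015], 'wrist_force': [0.255, -0.322, 0.331], 'gripper_width': 0.085, 'finger_force': 0.0}
{'time_s': 68.883, 'position': [0.489, -0.294, 0.015], 'wrist_force': [2.255, 1.528, 3.743], 'gripper_width': 0.059, 'finger_force': 66.156}
{'time_s': 71.15, 'position': [0.49, -0.298, 0.184], 'wrist_force': [0.318, -0.474, -2.432], 'gripper_width': 0.059, 'finger_force': 65.377}
touch z 0.076 df 6.84
{'time_s': 76.308, 'position': [0.516, -0.291, 0.067], 'wrist_force': [-2.905, 0.788, 4.497], 'gripper_width': 0.059, 'finger_force': 66.382}
```

View pics/stand.png

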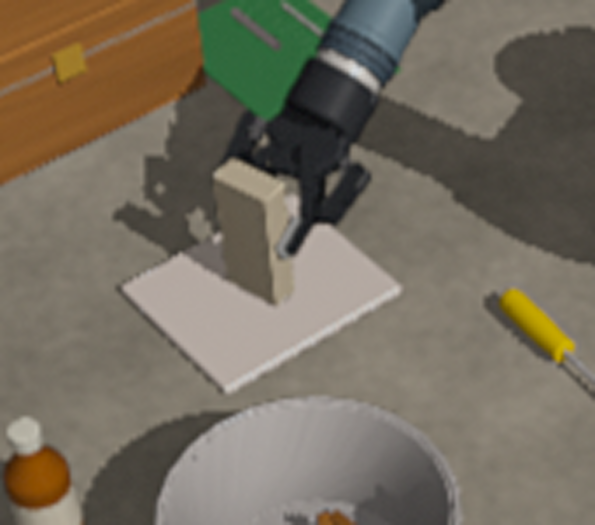

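The block stands on its end on the tile (px (255,230)), still held, with the clean face away from the gripper. Releasing it, backing off along the tool axis and measuring how it stands.

```bash
python3 - <<'E'
from h import *
T=np.array([.500,-.2955]);z=.076
command_gripper(.085); servo_line(*bp([*T,z],58,.13),vel=.1)
move_to([.38,-.1,.3],ori(HB+np.pi).as_euler('xyz').tolist())
s=snapshot("top");W=cloud(s);u,v=np.meshgrid(np.arange(560),np.arange(420))
n=np.hypot(W[...,0]-.508,W[...,1]+.295)<.09
m=n&(W[...,2]>.130)&(W[...,2]<.15)
print(m.sum(),[np.round(x,1) for x in cv2.minAreaRect((W[m][:,:2]*1000).astype(np.float32))] if m.sum()>5 else "", np.median(W[m][:,2]))
s2=snapshot("scene");W=cloud(s2); n=np.hypot(W[...,0]-.508,W[...,1]+.295)<.09
for a,b in((.015,.03),(.05,.07),(.09,.11),(.125,.135),(.135,.15)):
    m=n&(W[...,2]>a)&(W[...,2]<b)
    if m.sum()>10: print(a,m.sum(),np.round(W[m].mean(0),4),[np.round(x,1) for x in cv2.minAreaRect((W[m][:,:2]*1000).astype(np.float32))])
save(s2,"sc2"); st()
E
```

```text
430 [array([ 508.8, -293.6]), array([27.7, 60.6]), np.float64(14.8)] 0.1397745096253341
0.015 64 [ 0.5164 -0.2823  0.023 ] [array([ 537.9, -296.3]), array([ 47. , 106.5]), np.float64(38.6)]
0.05 96 [ 0.5161 -0.2843  0.0599] [array([ 518.3, -287.5]), array([27.2, 66.4]), np.float64(33.3)]
0.09 99 [ 0.5155 -0.2826  0.0992] [array([ 517.9, -285.8]), array([29.7, 64.8]), np.float64(38.0)]
0.125 54 [ 0.5142 -0.2835  0.1302] [array([ 514.3, -291.2]), array([25.4, 60.8]), np.float64(23.8)]
0.135 126 [ 0.509  -0.2923  0.1383] [array([ 508.3, -292.4]), array([31.2, 61.8]), np.float64(12.5)]
{'time_s': 79.392, 'position': [0.379, -0.101, 0.298], 'wrist_force': [0.252, -0.435, -0.289], 'gripper_width': 0.085, 'finger_force': 0.0}
```

It stands vertical at (0.509, −0.294), top at 0.140, yaw 14.8°. Second half of the turn next.

```bash
cat > s2.py <<'E'
from h import *
h=np.radians(14.9); C=np.array([.5088,-.2936,.100]); G=C+.006*hv(h)
E=np.array([.508,-.2955,0])-.025*hv(h); kw=dict(h=h)
up=[E[0],E[1],.19]; ts=[-30,-15,0,15,30,45]
pts=[bp(G,-45,.1,**kw),bp(G,-45,**kw),bp([*G[:2],.19],-45,**kw)]+[bp(up,t,**kw) for t in ts]+[bp([*E[:2],.03],45,**kw),bp([*E[:2],.03],45,.12,**kw)]
qs=[solve_ik(*p) for p in pts]; print([None if q is None else np.round(q[3:],2).tolist() for q in qs])
assert all(q is not None for q in qs)
command_gripper(.085); move_to([.45,-.2,.33],ori(h+np.pi).as_euler('xyz').tolist())
p,e=bp(G,-45,.1,**kw); move_to([p[0],p[1],p[2]+.06],e)
servo_line(p,vel=.15); servo_line(*bp(G,-45,**kw),vel=.08); command_gripper(.03); o=st()
assert .055<o["gripper_width"]<.065
servo_line(*bp([*G[:2],.19],-45,**kw),vel=.1); hold(.2); st()
servo_line(*bp(up,-30,**kw),vel=.05); seq(up,ts[1:],**kw)
servo_line(*bp([*E[:2],.04],45,**kw),vel=.1); hold(.2)
z=lower([*E[:2],.035],45,.026,fmax=3,**kw); st()
command_gripper(.085); servo_line(*bp([*E[:2],z],45,.12,**kw),vel=.1)
move_to([.38,-.0,.3],ori(h+np.pi).as_euler('xyz').tolist()); st()
s=snapshot("top");W=cloud(s)
n=np.hypot(W[...,0]-.508,W[...,1]+.295)<.11
m=n&(W[...,2]>.03)&(W[...,2]<.06); print(m.sum(),[np.round(x,1) for x in cv2.minAreaRect((W[m][:,:2]*1000).astype(np.float32))],np.percentile(W[m][:,2],[5,50,95]))
a=s["color"][80:300,90:470,::-1]; cv2.imwrite("pics/t3.png",cv2.resize(a,None,fx=2.1,fy=2.1,interpolation=cv2.INTER_CUBIC))
s=snapshot("scene"); save(s,"sc3")
E
python3 s2.py
```

```text
[None, [1.9, -0.45, -0.51], [2.11, -0.45, -0.51], [1.65, -0.35, -0.68], [1.37, -0.19, -0.81], [1.12, 0.0, -0.93], [0.91, 0.23, -1.03], [0.71, 0.48, -1.12], [0.52, 0.75, -1.19], [0.07, 0.75, -1.19], [0.5, 0.78, -1.45]]Traceback (most recent call last):
  File "s2.py", line 7, in <module>
    assert all(q is not None for q in qs)
           ~~~^^^^^^^^^^^^^^^^^^^^^^^^^^^
AssertionError
```

```bash
sed -i 's/-45/-38/g; s/30,45\]/30,40,52]/; s/,45,/,52,/g; s/bp(G,-38,.1,\*\*kw)/bp([*G[:2],.19],-38,**kw)/g; s/p\[2\]+.06/p[2]/' s2.py; sed -n 3,16p s2.py; python3 s2.py
```

```text
E=np.array([.508,-.2955,0])-.025*hv(h); kw=dict(h=h)
up=[E[0],E[1],.19]; ts=[-30,-15,0,15,30,40,52]
pts=[bp([*G[:2],.19],-38,**kw),bp(G,-38,**kw),bp([*G[:2],.19],-38,**kw)]+[bp(up,t,**kw) for t in ts]+[bp([*E[:2],.03],52,**kw),bp([*E[:2],.03],52,.12,**kw)]
qs=[solve_ik(*p) for p in pts]; print([None if q is None else np.round(q[3:],2).tolist() for q in qs])
assert all(q is not None for q in qs)
command_gripper(.085); move_to([.45,-.2,.33],ori(h+np.pi).as_euler('xyz').tolist())
p,e=bp([*G[:2],.19],-38,**kw); move_to([p[0],p[1],p[2]],e)
servo_line(p,vel=.15); servo_line(*bp(G,-38,**kw),vel=.08); command_gripper(.03); o=st()
assert .055<o["gripper_width"]<.065
servo_line(*bp([*G[:2],.19],-38,**kw),vel=.1); hold(.2); st()
servo_line(*bp(up,-30,**kw),vel=.05); seq(up,ts[1:],**kw)
servo_line(*bp([*E[:2],.04],52,**kw),vel=.1); hold(.2)
z=lower([*E[:2],.035],52,.026,fmax=3,**kw); st()
command_gripper(.085); servo_line(*bp([*E[:2],z],52,.12,**kw),vel=.1)
[[1.91, -0.4, -0.58], [1.71, -0.4, -0.58], [1.91, -0.4, -0.58], [1.65, -0.35, -0.68], [1.37, -0.19, -0.81], [1.12, 0.0, -0.93], [0.91, 0.23, -1.03], [0.71, 0.48, -1.12], [0.58, 0.66, -1.17], [0.43, 0.88, -1.22], [-0.03, 0.88, -1.22], [0.48, 0.91, -1.56]]
{'time_s': 82.95, 'position': [0.504, -0.295, 0.086], 'wrist_force': [1.032, 1.613, 3.638], 'gripper_width': 0.059, 'finger_force': 65.184}
{'time_s': 84.2, 'position': [0.503, -0.295, 0.175], 'wrist_force': [1.171, 0.626, -2.908], 'gripper_width': 0.059, 'finger_force': 64.606}
touch z 0.032 df 9.13
{'time_s': 90.267, 'position': [0.499, -0.298, 0.022], 'wrist_force': [-4.045, 0.465, 6.492], 'gripper_width': 0.059, 'finger_force': 65.936}
{'time_s': 93.45, 'position': [0.38, -0.0, 0.299], 'wrist_force': [-0.504, 0.104, 0.092], 'gripper_width': 0.085, 'finger_force': 0.0}
820 [array([ 536.1, -288.1]), array([78.2, 59.6]), np.float64(15.2)] [0.0348928  0.03786913 0.04040786]
```

View pics/t3.png

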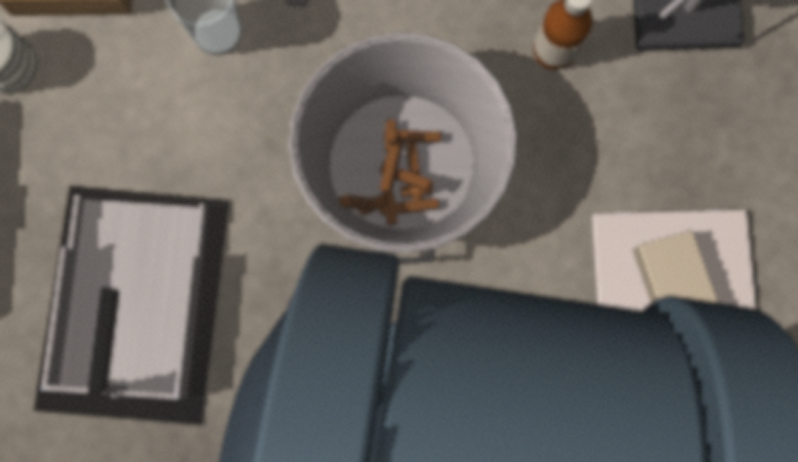

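View pics/sc3.png

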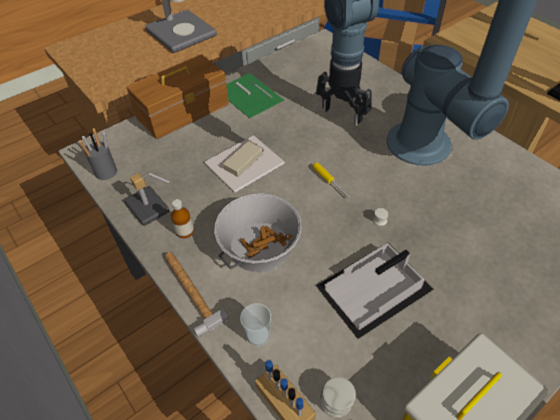

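The block lies flat on the tile, clean face up (scene px (242,158)), with its top at 38 mm. The scoop is on its mat (375,285), the offcuts are in the hopper (265,240), and the bench is clear. Handing in.

```bash
python3 -c "
from h import *
st(); print(close_job())"
```

```text
{'time_s': 93.55, 'position': [0.38, -0.001, 0.299], 'wrist_force': [0.659, 0.282, 0.315], 'gripper_width': 0.085, 'finger_force': 0.0}
the job is handed in; nothing more can be done
None
```

The job is handed in at 93.6 s: all six offcuts are in the hopper, the empty scoop is back on its mat, and the block lies flat on its tile with the clean face up; the hand-in returned no verdict.

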